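# Snap the screwdriver set home in its clip case and shut the lid

## Robot

A 7-joint arm with a two-finger parallel gripper is mounted at the origin on a cart in front of the work surface, level with it; the furniture and walls round the work are solid. World frame = base frame: x ahead of the robot, y to its left, z up, the work surface at z = 0. Lengths are in m, angles in rad, forces in N, time in s.
With the tool pointing down it reaches from about 0.4 to 0.85 m from the base axis. Payload 6.9 kg.
Tool frame: the origin (TCP) lies at the centre of the arm's flange, where the gripper is bolted on; the fingertips stand 173 mm ahead of it and the grasp point (between the pads) lies 155 mm ahead of it; z points along the fingers, y is the line along which they close (so a half turn about z gives the same grasp; the last joint's range is limited). The gripper opens to 85 mm and grips with 20 to 120 N. Pads are 22 mm wide; open, the fingers measure 114 mm over their backs; the gripper's body (76 mm by 85 mm) begins 54 mm behind the grasp point. The pads swing forward as they close: fully open they stand 13 mm farther back than shut.
Start: joints at [1.298, 0.507, -0.238, 1.5, 0.126, 1.149, -0.155], TCP at [0.231, -0.581, 0.405] pointing down, gripper open.
Joint ranges: [-3.08, 3.08], [-0.24, 2.05], [-1.43, 1.35], [0, 2.5], [-1.52, 4.66], [0.17, 1.96], [-2.89, 2.89]. Speed limits (rad/s): [2.39, 2.39, 3.14, 3.14, 3.14, 3.14, 3.14].

## Interface

Orientations are given as a unit quaternion [x, y, z, w].
In Python, from rig import * gives the robot as it stands. Calls block until the motion is done:
- movep(position, orientation): joint-space move of the TCP to a pose.
- move_linear(position, frame=None, v=0.15, force_limit=None): straight line of the TCP; frame=None keeps the orientation; v is the mean speed in m/s. With force_limit (N) it stops when the force on the tool has changed by that much, and returns True; else False.
- goto_joints(angles): joint-space move.
- gripper_to(opening, newtons=None): finger opening in m; newtons is the grip in N (None keeps the last); returns when the fingers have stopped.
- dwell(seconds).
- ik(position, orientation): joint angles nearest the present ones, or None.
- snapshot(name): name is "side" or "top"; returns a dict with "img" (384x512x3 uint8, red, green, blue), "fovy" (degrees; the focal length in pixels is half the picture's height over the tangent of half this angle, whatever the lens; pixels are square), "cx", "cy" (the principal point, pixels), "origin" and "attitude" of the camera in the world. Camera axes: x right, y up, looking along -z (the intrinsics and any distortion apply to the point x, -y, -z); pixel columns grow to the right and rows downward; lengths in m; the calibration is good to about 2 mm. A picture is of the moment at which its call begins. There is no depth.
A pose or a line that the arm cannot do raises MotionError and nothing moves.
- finish_job(): hands the job in; it is judged then, once.
Trained networks look in the newest picture that a camera, given by its name, has taken for a name from the list of things; names that differ only in an ending like _2 or _b are one class to them, and where a whole thing is asked for, a point or a joint stands for the part that bears it (a point fixed in the world has none). Each returns a list of dicts, best first, with "conf" (0 to 1); they miss things now and then, are a little off and sometimes report something else, mostly with a low value. They report only what shows in the picture. A call takes as long as a camera call.
- trace(camera, query): "region" (384x512 bool, what is visible of it) and "location" ([column, row] in pixels, amid what is visible of it).
Readings, each from a call of its own:
- get_time_s(): time.
- get_joint_pos(): joint angles.
- get_dq(): joint speeds.
- get_effort(): joint torques, N m.
- get_tcp_pos(): TCP position.
- get_eef_rot(): TCP orientation.
- get_contact_force(): force on the tool from outside, world axes, zero at the start.
- get_torque(): the same for the moment, N m.
- get_opening(): finger opening in m.
- get_grasp_force(): force on a finger pad.
Only numpy, scipy, OpenCV 4.12 (cv2) and the standard library are available. Lean on these libraries where they do the work, as an engineer would, in place of code of your own. Each camera call takes 0.05 s, during which the arm holds its last target. There are 200 camera calls.

## Task

Put the screwdriver set away: lay the yellow screwdriver into the empty clips of the open case, the same way round as the others, and press every screwdriver that is not yet snapped in down between its two clips until both ends are fully home. Only then swing the lid over and close it completely; leave the other things on the bench where they are.

Things in the scene. Friction and masses are not known exactly. Their poses are not given: they have to be found in the camera images.
- case: Open black screwdriver case, fixed, 180 (x) x 200 (y) x 22 mm, 4 mm walls, 3 mm floor. Origin: centre of the underside; z up, x along the drivers, away from the robot. Three places parallel to x at y = +58, +18, -22 mm. A driver at home there has its origin at x = 0, z = 8.8 mm (axis 15), cap to -x. From y = -96 to -46 mm a bits compartment, 15 mm high, no part of the job.
- clips_left (a point): Left place (y = +58 mm of the case), empty at the start: point on the axis of a driver at home, midway between its two clips (x = -25, z = 15 mm of the case). The 8 mm long clips stand 21 mm fore and aft of it and both grip the handle; 34 mm between them are free, floor at z = 3 mm. Places are 40 mm apart: do not open fingers beyond 30 mm here.
- clips_middle (a point): The same point of the middle place (y = +18 mm). Each clip: two steel jaws opening upward, mouth 17 mm wide at z = 25.5 mm, lips 8.6 mm apart at z = 20.5. A driver laid on the lips stays there, origin z = 19.5 mm, axis 25.7. Pressed down midway between its clips with 6 to 15 N it snaps in (handle top then 21 mm); pressed outside the clips it tips up.
- clips_right (a point): The same point of the right place (y = -22 mm), clips as in the middle place. One of the drivers in the middle and right places is home, the other only lies on the lips of its clips; which is where varies.
- case_lid (a joint): Lid, black, 180 x 200 mm, 8 mm deep, hinged along x on the case's -y edge (y = -100, z = 22 mm). Angle in rad: 0 shut, 1.57 upright; starts at 1.75 to 2.0, leaning out to -y. Stiff hinge: stays where it is left, 1 to 3 N at its edge move it. Push its outer face over to +y, then down. Shut, its top is at 30 mm; a driver not home blocks it.
- lid_edge (a point): Middle of the lid's free edge, on the outer face, 200 mm from the hinge line, beside the orange catch tab; at x = 0, y = +100, z = 30 mm of the case when shut.
- screwdriver_yellow: Yellow precision screwdriver, 142 mm. Origin under mid-length, 6.2 mm below the axis; +y runs from tip to cap, z up. Fluted handle 12.4 mm thick from y = -16 to 52 mm, then neck and black cap to y = 72; 3.4 mm shank to the tip at y = -71. 30 g, balance at y = +20. On the table left of the case, cap toward the robot within 0.6 rad; rolls a little if pushed.
- yellow_cap (a point): End of the yellow driver's black cap, on its axis (y = +72 mm of the driver).
- screwdriver_red: Red precision screwdriver, 157 mm. Origin under mid-length, 6.2 mm below the axis; +y runs from tip to cap, z up. Fluted handle 12.4 mm thick from y = -4 to 60 mm, then neck and black cap to y = 80; 3.4 mm shank to the tip at y = -78. 30 g, balance at y = +20. Lies on the clip lips of the middle or right place, not snapped in.
- screwdriver_blue: Blue precision screwdriver, 142 mm. Origin under mid-length, 6.2 mm below the axis; +y runs from tip to cap, z up. Fluted handle 12.4 mm thick from y = -6 to 52 mm, then neck and black cap to y = 72; 3.4 mm shank to the tip at y = -71. 30 g, balance at y = +20. Already home in the other of these two places.
- flux_pot: Bystander: flux pot, origin at the centre of its underside.
- pcb_green: Bystander: green circuit board, origin at the centre of its underside.
- marker: Bystander: marker, origin at the centre of its underside.
- pcb_blue: Bystander: blue circuit board, origin at the centre of its underside.
- tape_masking: Bystander: roll of masking tape, origin at the centre of its underside.

How it is judged:
On the way, in this order (a step that is already met when the one before it is completed fails the run):
1. with the lid still open, all three screwdrivers are snapped home in their clips (z of screwdriver_red in the frame of case between 0.006 and 0.011 m and x of screwdriver_red in the frame of case between -0.01 and 0.01 m and angle between the y axis of each of screwdriver_red, screwdriver_blue, screwdriver_yellow and the x axis of case, either way round below 0.06 rad and (y of screwdriver_red in the frame of case between 0.014 and 0.022 m or y of screwdriver_red in the frame of case between -0.026 and -0.018 m) and z of screwdriver_blue in the frame of case between 0.006 and 0.011 m and x of screwdriver_blue in the frame of case between -0.01 and 0.01 m and (y of screwdriver_blue in the frame of case between 0.014 and 0.022 m or y of screwdriver_blue in the frame of case between -0.026 and -0.018 m) and z of screwdriver_yellow in the frame of case between 0.006 and 0.011 m and x of screwdriver_yellow in the frame of case between -0.01 and 0.01 m and y of screwdriver_yellow in the frame of case between 0.054 and 0.062 m and x of yellow_cap in the frame of case below -0.04 m and value of joint case_lid above 1.3 rad), for 0.2 s.
2. the lid is closed (value of joint case_lid below 0.03 rad), for 0.2 s.
At the end, for the whole second after the job is handed in: Red, blue and yellow drivers home in their clips (origin under 11 mm above the case underside; within 4 mm sideways, 10 mm lengthways, 0.06 rad of straight), yellow in the formerly empty place with its cap toward the robot; lid shut (under 0.03 rad) and all at rest (z of screwdriver_red in the frame of case between 0.006 and 0.011 m and x of screwdriver_red in the frame of case between -0.01 and 0.01 m and angle between the y axis of each of screwdriver_red, screwdriver_blue, screwdriver_yellow and the x axis of case, either way round below 0.06 rad and (y of screwdriver_red in the frame of case between 0.014 and 0.022 m or y of screwdriver_red in the frame of case between -0.026 and -0.018 m) and z of screwdriver_blue in the frame of case between 0.006 and 0.011 m and x of screwdriver_blue in the frame of case between -0.01 and 0.01 m and (y of screwdriver_blue in the frame of case between 0.014 and 0.022 m or y of screwdriver_blue in the frame of case between -0.026 and -0.018 m) and z of screwdriver_yellow in the frame of case between 0.006 and 0.011 m and x of screwdriver_yellow in the frame of case between -0.01 and 0.01 m and y of screwdriver_yellow in the frame of case between 0.054 and 0.062 m and x of yellow_cap in the frame of case below -0.04 m and value of joint case_lid below 0.03 rad and velocity of joint case_lid below 0.05 rad/s and linear speed of screwdriver_yellow below 0.01 m/s); the robot touches nothing.
It fails at once if one of the bystanders is shifted by more than 30 mm (distance of any of flux_pot, pcb_green, marker, pcb_blue, tape_masking from where it was at the start of the episode above 0.03 m).
It also fails if it takes over 51 s, if anything falls off the work surface, if the arm or the gripper's body presses on something with over 40 N, if the wrist force passes 120 N, or if a joint passes its speed limit or range.

## Working session

There is one attempt and no reset: what is moved stays moved. The work goes in short steps, each a Python script; the robot and the scene stay as the last script left them, time stands still between calls to the robot, and variables do not carry over. Pictures are saved under pics/ and viewed, at most 10 in all, crops included, and the job is handed in when it is done.

```bash
mkdir -p pics; ls; python3 - <<'E'
from rig import *
import cv2,numpy as np
for n in("top","side"):
    s=snapshot(n); cv2.imwrite(f"pics/{n}0.png",s["img"][:,:,::-1])
    print(n,{k:v for k,v in s.items() if k!="img"})
    for q in("case","case_lid","screwdriver_yellow","screwdriver_red","screwdriver_blue","yellow_cap"):
        print(q,[(round(d["conf"],2),np.round(d["location"]).tolist(),int(d["region"].sum())) for d in trace(n,q)][:3])
print(get_time_s(),get_eef_rot())
E
```

```text
pics
top {'fovy': 56.225053684441555, 'cx': 256.8647903348046, 'cy': 190.61118292934358, 'origin': array([0.52356623, 0.08894141, 0.88831695]), 'attitude': array([-0.0552193 ,  0.0392208 ,  0.70956903, -0.70137319])}
case [(0.89, [360.0, 258.0], 12233), (0.71, [223.0, 250.0], 201)]
case_lid [(0.6, [396.0, 270.0], 5811)]
screwdriver_yellow [(0.6, [223.0, 255.0], 222)]
screwdriver_red [(0.64, [329.0, 266.0], 188)]
screwdriver_blue [(0.58, [312.0, 256.0], 149)]
yellow_cap [(0.64, [223.0, 255.0], 165), (0.39, [332.0, 137.0], 533)]
side {'fovy': 47.245645852307646, 'cx': 261.44684979658336, 'cy': 193.1968767588472, 'origin': array([1.25910337, 0.06024543, 0.73797275]), 'attitude': array([0.26378721, 0.24950489, 0.63768326, 0.67935534])}
case [(0.74, [159.0, 153.0], 9684)]
case_lid [(0.96, [136.0, 120.0], 4838)]
screwdriver_yellow [(0.57, [297.0, 163.0], 144)]
screwdriver_red [(0.56, [196.0, 154.0], 149)]
screwdriver_blue [(0.73, [158.0, 152.0], 9914)]
yellow_cap [(0.54, [297.0, 162.0], 147), (0.21, [158.0, 152.0], 9581)]
0.7 [ 9.82120118e-01  1.88255344e-01 -3.94723796e-06 -1.80428192e-06]
```

```bash
python3 - <<'E'
import cv2
t=cv2.imread("pics/top0.png");s=cv2.imread("pics/side0.png")
cv2.imwrite("pics/topc.png",cv2.resize(t[170:345,190:440],None,fx=3.2,fy=3.2,interpolation=2))
cv2.imwrite("pics/sidec.png",cv2.resize(s[70:250,80:330],None,fx=3.2,fy=3.2,interpolation=2))
E
```

```text
(no output)
```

View pics/top0.png

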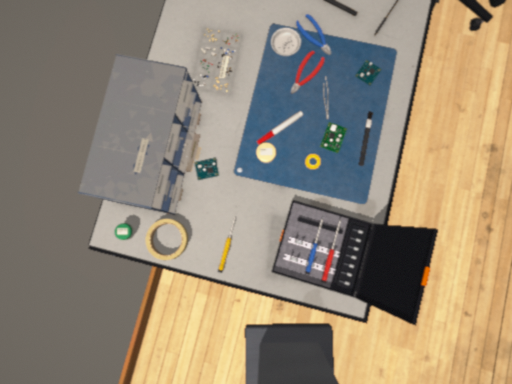

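View pics/topc.png

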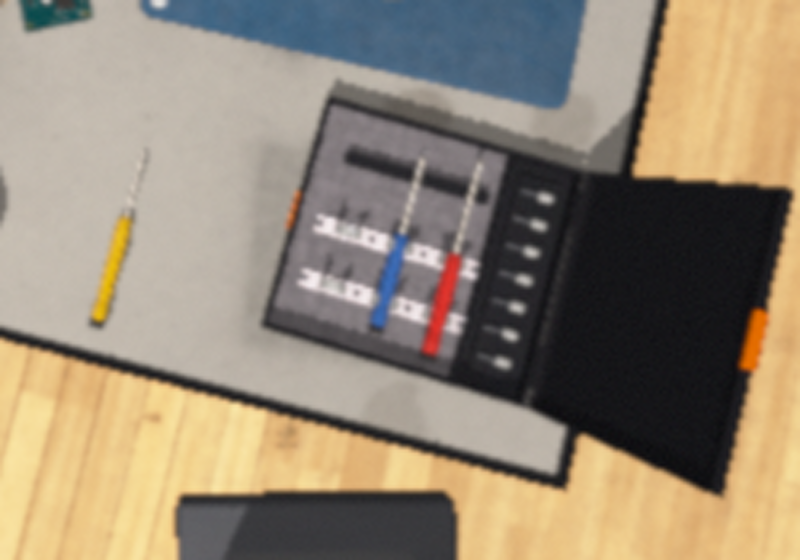

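View pics/sidec.png

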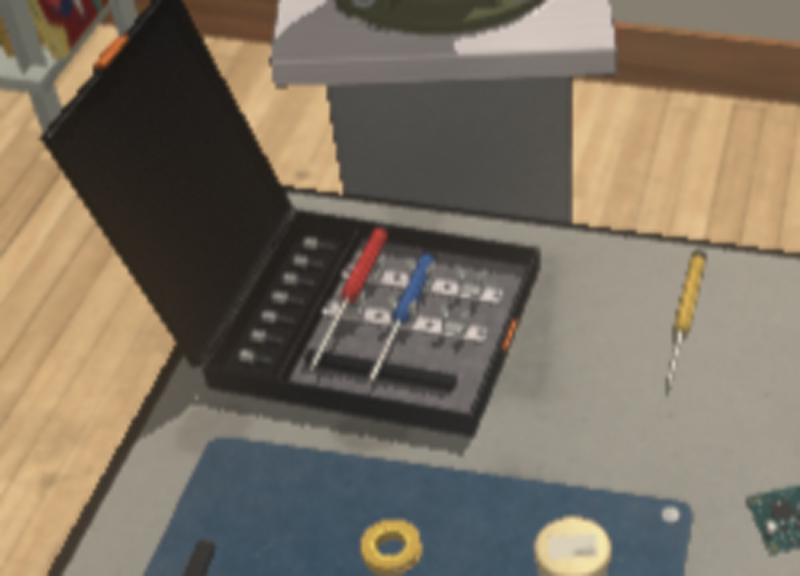

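```bash
cat > h.py <<'E'
from rig import *
import cv2,numpy as np
from scipy.spatial.transform import Rotation as R
from scipy.optimize import least_squares
def proj(s,P):
    c=R.from_quat(s["attitude"]).inv().apply(np.atleast_2d(P)-s["origin"])
    f=s["img"].shape[0]/2/np.tan(np.radians(s["fovy"]/2))
    return np.c_[s["cx"]+f*c[:,0]/-c[:,2], s["cy"]-f*c[:,1]/-c[:,2]]
def handle(s,hue,box):
    h=cv2.cvtColor(s["img"],cv2.COLOR_RGB2HSV); x0,y0,x1,y1=box
    m=np.zeros(h.shape[:2],bool); H=h[...,0].astype(int)
    d=np.abs((H-hue+90)%180-90)
    m[y0:y1,x0:x1]=((d<9)&(h[...,1]>130)&(h[...,2]>60))[y0:y1,x0:x1]
    n,l,st,_=cv2.connectedComponentsWithStats(m.astype(np.uint8),connectivity=8)
    v,u=np.nonzero(l==1+np.argmax(st[1:,4])); p=np.c_[u,v].astype(float)
    c=p.mean(0); _,S,V=np.linalg.svd(p-c,full_matrices=False)
    return c,V[0],len(p)
def cw(p,P):  # case frame -> world
    return R.from_euler("z",p[2]).apply(np.atleast_2d(P))+[p[0],p[1],0]
BOX={"top":{"y":(210,200,245,285),"b":(300,215,325,285),"r":(318,215,345,290)},
     "side":{"y":(280,140,310,200),"b":(190,140,222,200),"r":(175,130,205,195)}}
HUE={"y":25,"b":110,"r":0}
E
python3 - <<'E'
from h import *
S={n:snapshot(n) for n in("top","side")}
C=np.array([[.09,.1,.022],[-.09,.1,.022],[-.09,-.1,.022],[.09,-.1,.022]])
PX={"top":np.array([[332,98],[265,325],[528,400],[583,175]])/3.2+[190,170],
    "side":np.array([[472,408],[540,250],[293,210],[208,375]])/3.2+[80,70]}
H={n:{k:handle(S[n],HUE[k],BOX[n][k]) for k in "ybr"} for n in S}
for n in H: print(n,{k:(v[0].round(1).tolist(),v[1].round(3).tolist(),v[2]) for k,v in H[n].items()})
def res(p,ns=S,full=False):
    r=[]
    for n in ns:
        r.append(proj(S[n],cw(p,C))-PX[n])
        b=proj(S[n],cw(p,[-.023,.018,.017]))-H[n]["b"][0]
        r.append(b*2); 
        d=proj(S[n],cw(p,[[-.05,.018,.017],[.0,.018,.017]])); 
    r=np.vstack(r); return r if full else r.ravel()
for ns in (["top"],["side"],["top","side"]):
    f=least_squares(lambda p:res(p,ns),[.35,-.15,0],loss="soft_l1"); print(ns,f.x.round(4)); print(res(f.x,ns,True).round(1).tolist())
p=f.x
for n in S:
  for k,a in(("b",[[-.05,.018,.017],[0,.018,.017]]),("r",[[-.05,-.022,.028],[0,-.022,.028]])):
    q=proj(S[n],cw(p,a)); d=q[1]-q[0]; d/=np.hypot(*d); v=H[n][k][1]; print(n,k,"ang",np.arcsin(d[0]*v[1]-d[1]*v[0]).round(3))
  print(n,"red resid",(proj(S[n],cw(p,[-.028,-.022,.0277]))-H[n]["r"][0]).round(1),"if home",(proj(S[n],cw(p,[-.028,-.022,.017]))-H[n]["r"][0]).round(1))
# yellow x,y,yaw of handle midpoint; local y: tip->cap
def yr(q,ns):
    r=[]
    for n in ns:
        u=np.array([np.cos(q[2]),np.sin(q[2])]) # tip->cap dir
        P=lambda t:[q[0]+u[0]*t,q[1]+u[1]*t,.008]
        m=proj(S[n],P(0))[0]; d=proj(S[n],P(.03))[0]-proj(S[n],P(-.03))[0]; d/=np.hypot(*d); v=H[n]["y"][1]
        r+=list(m-H[n]["y"][0])+[5*(d[0]*v[1]-d[1]*v[0])]
    return r
for ns in (["top"],["side"],["top","side"]):
    g=least_squares(lambda q:yr(q,ns),[.33,.15,np.pi]); print("yel",ns,g.x.round(4),np.round(g.fun,2))
E
```

```text
top {'y': ([224.6, 253.7], [-0.27, 0.963], 145), 'b': ([311.1, 257.6], [-0.26, 0.966], 94), 'r': ([327.6, 264.7], [-0.263, 0.965], 155)}
side {'y': ([295.2, 161.1], [-0.225, 0.974], 87), 'b': ([209.5, 158.0], [1.0, 0.0], 2), 'r': ([193.7, 151.8], [-0.453, 0.891], 110)}
['top'] [ 0.4986 -0.046  -0.2987]
[[-1.7, 0.2], [-1.5, 2.2], [-1.1, 3.9], [0.8, -0.3], [2.2, -3.0]]
['side'] [ 0.4993 -0.0419 -0.2655]
[[3.1, 0.6], [0.0, -3.3], [0.0, -1.2], [-0.3, -2.3], [-0.4, 4.1]]
['top', 'side'] [ 0.4983 -0.0441 -0.2904]
[[-2.9, 0.6], [-2.2, 2.8], [-1.5, 3.9], [-0.3, -0.5], [0.6, -2.5], [0.8, 0.9], [-0.2, -2.8], [0.4, -2.0], [-1.7, -3.5], [-1.9, 3.8]]
top b ang -0.004
top r ang -0.014
top red resid [[ 0.4 -1.3]] if home [[-0.4 -1.6]]
side b ang -1.142
side r ang 0.006
side red resid [[-0.8  1. ]] if home [[-0.3  4.3]]
yel ['top'] [0.4891 0.1879 2.8648] [0. 0. 0.]
yel ['side'] [0.4896 0.1882 2.8716] [0. 0. 0.]
yel ['top', 'side'] [0.4893 0.1881 2.8695] [-0.07 -0.07  0.02 -0.08 -0.09  0.02]
```

```bash
sed -i 's/"b":(190,140,222,200)/"b":(196,140,222,200)/; s/^def cw/def front(s,hue,box):\n    c,v,n=handle(s,hue,box); return c,v,n\ndef cw/' h.py
python3 - <<'E'
from h import *
S={n:snapshot(n) for n in("top","side")}
s=S["side"]["img"]; h=cv2.cvtColor(s,cv2.COLOR_RGB2HSV)
print(h[150:170:3,200:216:2].tolist())
C=np.array([[.09,.1,.022],[-.09,.1,.022],[-.09,-.1,.022],[.09,-.1,.022]])
PX={"top":np.array([[332,98],[265,325],[528,400],[583,175]])/3.2+[190,170],
    "side":np.array([[472,408],[540,250],[293,210],[208,375]])/3.2+[80,70]}
def res(p): return np.vstack([proj(S[n],cw(p,C))-PX[n] for n in S]).ravel()
f=least_squares(res,[.5,-.04,-.29],loss="soft_l1");p=f.x;print(p.round(4),f.fun.reshape(-1,2).round(1).tolist())
def draw(n,off,sz,out):
    im=cv2.resize(S[n]["img"][off[1]:off[1]+sz[1],off[0]:off[0]+sz[0],::-1],None,fx=4,fy=4,interpolation=2)
    def L(P,col,cl=False):
        q=((proj(S[n],cw(p,P))-off+.5)*4).round().astype(int); cv2.polylines(im,[q.reshape(-1,1,2)],cl,col,1)
    L(C,(0,255,0),True); L(C*[1,1,0],(0,255,255),True)
    L([[-.072,.018,.015],[.071,.018,.015]],(255,255,0)); L([[-.08,-.022,.0257],[.078,-.022,.0257]],(255,0,255))
    L([[-.006+.0,.028,.015],[-.006,.008,.015]],(255,255,0))
    for x in(-.046,-.004):L([[x,.048,.0205],[x,.068,.0205]],(0,255,0))
    for x in(-.046,-.004):L([[x,.013,.0205],[x,.023,.0205]],(0,255,0))
    cv2.imwrite(out,im)
draw("top",(255,185),(150,125),"pics/ot.png"); draw("side",(120,120),(150,90),"pics/os.png")
E
```

```text
[[[15, 19, 110], [8, 19, 105], [9, 21, 87], [11, 23, 90], [15, 22, 93], [140, 10, 75], [109, 123, 129], [109, 114, 114]], [[13, 21, 109], [10, 20, 117], [8, 18, 113], [13, 20, 115], [23, 18, 131], [110, 87, 112], [109, 117, 135], [20, 6, 120]], [[9, 25, 195], [11, 25, 194], [12, 20, 127], [13, 24, 200], [112, 45, 101], [109, 128, 139], [110, 117, 120], [20, 15, 100]], [[10, 21, 111], [9, 22, 115], [10, 22, 137], [7, 15, 155], [109, 128, 147], [109, 126, 125], [113, 25, 92], [15, 21, 122]], [[9, 17, 107], [18, 21, 121], [0, 13, 100], [110, 121, 131], [109, 128, 136], [109, 114, 105], [12, 17, 75], [8, 19, 109]], [[11, 18, 112], [23, 18, 125], [111, 78, 115], [109, 125, 137], [15, 4, 122], [10, 9, 85], [9, 19, 96], [8, 18, 112]], [[13, 25, 195], [135, 5, 97], [109, 118, 117], [109, 124, 113], [105, 11, 90], [15, 22, 115], [11, 22, 126], [9, 15, 116]]]
[ 0.5038 -0.0459 -0.2881] [[-2.3, -1.6], [-1.4, 0.5], [-0.7, 1.3], [0.3, -3.0], [0.2, 2.8], [-0.9, -1.3], [-0.6, -0.5], [-2.8, -1.6]]
```

View pics/ot.png

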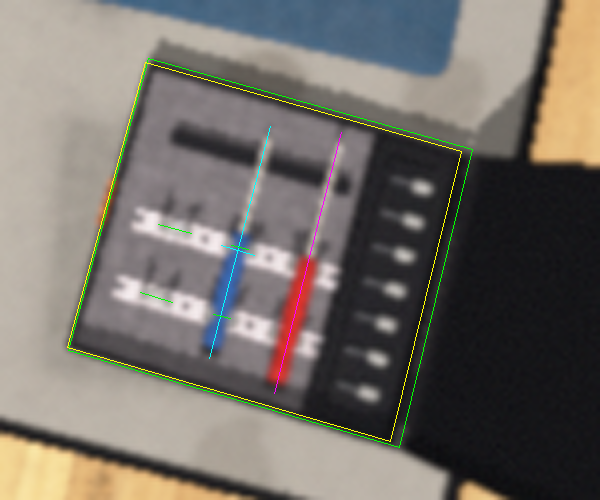

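View pics/os.png

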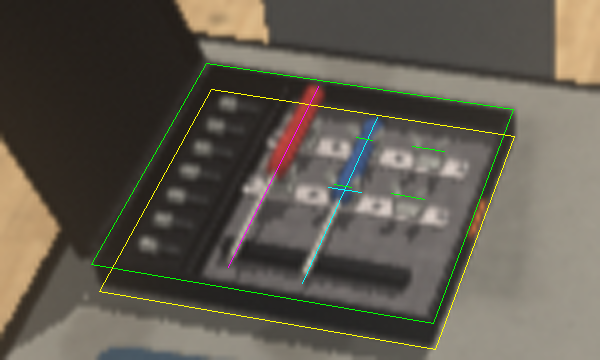

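```bash
sed -i 's/\[...,1\]>130/[...,1]>95/' h.py; cat >> h.py <<'E'
def q(a): return (R.from_euler("z",a)*R.from_euler("x",np.pi)).as_quat()
TIP=.173
E
python3 - <<'E'
from h import *
S={n:snapshot(n) for n in("top","side")}
p=np.array([.5038,-.0459,-.2881])
for k,z in (("b",.017),("r",.0277),("y",.008)):
    H={n:handle(S[n],HUE[k],BOX[n][k]) for n in S}
    for ns in(["top"],["side"],["top","side"]):
        g=least_squares(lambda w:np.concatenate([proj(S[n],[w[0],w[1],z])[0]-H[n][0] for n in ns]),[.45,0]).x
        print(k,ns,"case xy",(R.from_euler("z",-p[2]).apply([g[0]-p[0],g[1]-p[1],0])*1e3).round(1)[:2],[H[n][2] for n in ns])
q0=get_eef_rot(); P=get_tcp_pos()
move_linear([P[0],P[1],.55],v=.3)
Y=np.array([.4893,.1881]); a=2.8695-np.pi
movep([*Y,.30],q(a)); gripper_to(.05)
move_linear([*Y,TIP+.012],v=.15,force_limit=8)
print(get_time_s(),get_tcp_pos(),get_opening(),get_contact_force())
E
```

```text
b ['top'] case xy [-32.1  18.2] [125]
b ['side'] case xy [-30.8  18.2] [73]
b ['top', 'side'] case xy [-31.7  18.1] [125, 73]
r ['top'] case xy [-37.4 -21.5] [179]
r ['side'] case xy [-36.7 -20.9] [132]
r ['top', 'side'] case xy [-37.2 -21.3] [179, 132]
y ['top'] case xy [-80.2 220.2] [175]
y ['side'] case xy [-79.3 220.3] [116]
y ['top', 'side'] case xy [-79.9 220.3] [175, 116]
5.9667 [0.48946614 0.18840096 0.18547687] 0.05036152586109846 [ 0.76274498 -0.54209367  0.10754019]
```

```bash
python3 - <<'E'
from h import *
p=np.array([.5038,-.0459,-.2881])
Y=np.array([.4893,.1881]); 
move_linear([*Y,TIP+.0025],v=.08,force_limit=8)
gripper_to(.008,60); print(get_opening(),get_grasp_force(),get_tcp_pos()[2])
z0=get_tcp_pos()[2]-.0062  # tcp height above axis
move_linear([*Y,.30],v=.25)
T=cw(p,[-.027,.058,0])[0]
movep([T[0],T[1],.30],q(p[2])); print("held",get_opening(),get_grasp_force())
b=move_linear([T[0],T[1],z0+.030],v=.12,force_limit=10); print(b,get_tcp_pos()[2]-z0)
for n in("top","side"):
    s=snapshot(n); cv2.imwrite(f"pics/p_{n}.png",s["img"][:,:,::-1])
    c=handle(s,25,(240,180,330,300) if n=="top" else (200,100,290,210)); print(n,c)
t=cv2.imread("pics/p_top.png")[180:305,245:405];u=cv2.imread("pics/p_side.png")[80:205,130:290]
cv2.imwrite("pics/p.png",cv2.resize(np.hstack([t,u]),None,fx=2.5,fy=2.5,interpolation=2))
print(get_time_s(),z0)
E
```

```text
0.009523815636757636 58.75998795032501 0.17602268912780708
held 0.009548307985060083 58.58760416507721
False 0.0304471826322876
top (array([251.91566265, 295.24698795]), array([0.99166246, 0.12886257]), 166)
side (array([275.7556391 , 122.57769424]), array([-0.1720298 ,  0.98509175]), 798)
9.1333 0.16982268912780707
```

View pics/p.png

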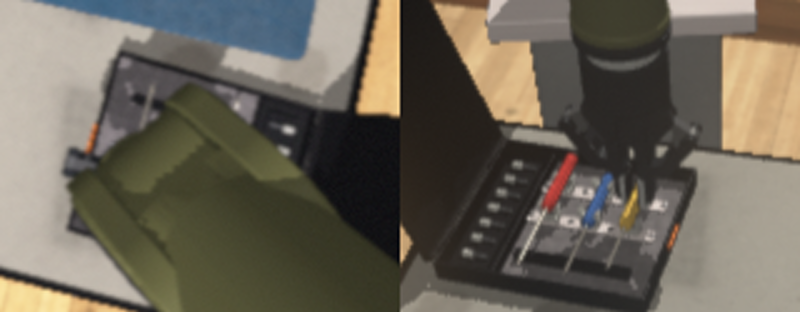

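```bash
python3 - <<'E'
from h import *
p=np.array([.5038,-.0459,-.2881]); z0=.16982
T=cw(p,[-.027,.058,0])[0]
b=move_linear([T[0],T[1],z0+.0145],v=.05,force_limit=30); print(b,get_tcp_pos()[2]-z0,get_contact_force(),get_opening())
gripper_to(.028); dwell(.2)
P=get_tcp_pos(); move_linear([P[0],P[1],TIP+.06],v=.2)
gripper_to(0.0)
def press(x,y):
    T=cw(p,[x,y,0])[0]
    movep([T[0],T[1],TIP+.05],q(p[2])); 
    b=move_linear([T[0],T[1],TIP+.0195],v=.05,force_limit=25); print("press",y,b,get_tcp_pos()[2]-TIP,get_contact_force())
    move_linear([T[0],T[1],TIP+.06],v=.2)
press(-.025,.058); press(-.025,-.022)
T=cw(p,[.0,.1,0])[0]; P=get_tcp_pos(); move_linear([P[0],P[1],.50],v=.3)
T=cw(p,[-.0,-.26,0])[0]; movep([T[0],T[1],.50],q(p[2]+np.pi/2))
S={n:snapshot(n) for n in("top","side")}
B={"top":{"y":(275,220,305,285),"b":BOX["top"]["b"],"r":BOX["top"]["r"]},"side":{"y":(205,140,245,200),"b":BOX["side"]["b"],"r":BOX["side"]["r"]}}
for k in "ybr":
    try:
        H={n:handle(S[n],HUE[k],B[n][k]) for n in S}
        g=least_squares(lambda w:np.concatenate([proj(S[n],w)[0]-H[n][0] for n in S]),[.45,0,.015]);
        w=g.x; print(k,"case xyz",(R.from_euler("z",-p[2]).apply([w[0]-p[0],w[1]-p[1],w[2]])*1e3).round(1),g.fun.round(1),[H[n][2] for n in S],[H[n][1].round(3).tolist() for n in S])
    except Exception as e: print(k,e)
t=S["top"]["img"][180:305,245:405,::-1];u=S["side"]["img"][80:205,130:290,::-1]
cv2.imwrite("pics/p2.png",cv2.resize(np.hstack([t,u]),None,fx=2.5,fy=2.5,interpolation=2))
print(get_time_s(),get_tcp_pos())
E
```

```text
False 0.014869233497660894 [-0.74563425 -0.66675043  7.89590861] 0.00937115055026752
press 0.058 True 0.021166295172638683 [-2.29511098 -0.6274988  14.88778628]
press -0.022 True 0.021118351523832762 [-2.65872173  0.82994245 14.31390752]
y case xyz [-26.4  58.   16.1] [ 0.1 -0.   0.1  0. ] [182, 119] [[-0.262, 0.965], [-0.375, 0.927]]
b case xyz [-32.   17.8  15.8] [ 0.1 -0.   0.1  0. ] [124, 72] [[-0.27, 0.963], [-0.428, 0.904]]
r case xyz [-38.3 -21.5  17. ] [-0.1  0.  -0.1 -0. ] [169, 110] [[-0.264, 0.965], [-0.455, 0.891]]
16.1917 [ 0.43019548 -0.29451814  0.49999195]
```

View pics/p2.png

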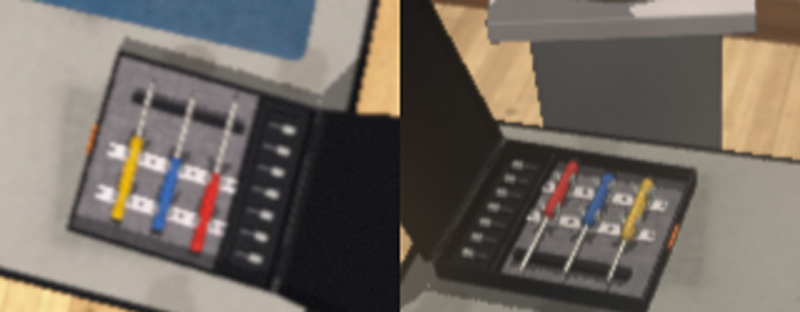

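```bash
python3 - <<'E'
from h import *
p=np.array([.5038,-.0459,-.2881])
def go(y,z,v=.15,fl=None):
    T=cw(p,[0,y,0])[0]; return move_linear([T[0],T[1],z+TIP],v=v,force_limit=fl)
go(-.26,.175,.25)
r=.15
path=[]
for th in np.radians([90,80,70,60,50,40,30,22,15,9,4]):
    y=-.1+r*np.cos(th)-.008*np.sin(th); z=.022+r*np.sin(th)+.008*np.cos(th)
    path.append((y-.011*np.sin(th),z+.001))
b=go(path[0][0],.175,.12,20); print("push",b,get_contact_force(),get_tcp_pos())
if not b:
    for y,z in path[1:]:
        b=go(y,z,.12,25)
        if b: print("stop",y,z,get_contact_force()); break
    else:
        b=go(.06,.045,.15); b=go(.06,.0275,.04,20); print("down",b,get_tcp_pos()[2]-TIP,get_contact_force())
s=snapshot("side"); cv2.imwrite("pics/l.png",cv2.resize(s["img"][60:230,80:320,::-1],None,fx=2.5,fy=2.5)); print(get_time_s())
E
```

```text
push True [-2.24519714 -1.2515075   9.32622636] [ 0.45783591 -0.20147578  0.35003862]
17.7917
```

View pics/l.png

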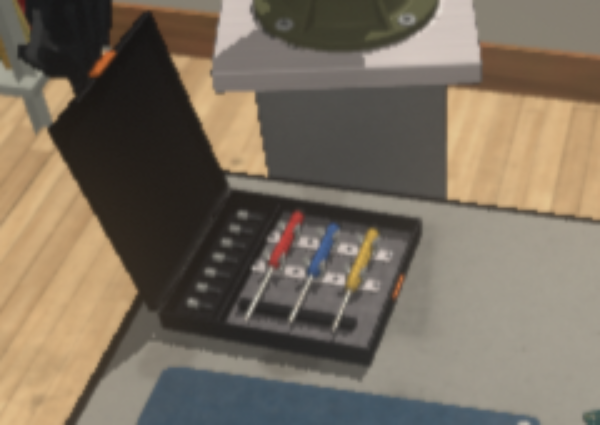

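```bash
python3 - <<'E'
from h import *
p=np.array([.5038,-.0459,-.2881])
def go(y,z,v=.15,fl=None):
    T=cw(p,[0,y,0])[0]; return move_linear([T[0],T[1],z+TIP],v=v,force_limit=fl)
go(-.19,.175); go(-.19,.190); print(get_contact_force())
r=.165; path=[]
for th in np.radians([90,80,70,60,50,40,30,22,15,9,4]):
    y=-.1+r*np.cos(th)-.008*np.sin(th); z=.022+r*np.sin(th)+.008*np.cos(th)
    path.append((y-.011*np.sin(th),z+.001))
b=go(path[0][0],.190,.05,30); print("push",b,get_contact_force(),get_tcp_pos())
if not b:
    for y,z in path[1:]:
        b=go(y,z,.07,30); print(np.round(get_contact_force(),1))
        if b: print("stop",y,z); break
    else:
        b=go(.06,.0275,.03,20); print("down",b,get_tcp_pos()[2]-TIP,get_contact_force())
s=snapshot("side"); cv2.imwrite("pics/l2.png",cv2.resize(s["img"][60:230,80:320,::-1],None,fx=2.5,fy=2.5)); print(get_time_s())
E
```

```text
[-0.15008178  0.16615    -1.52047111]
push False [-0.06089309 -0.20944656  0.43697649] [ 0.46989559 -0.16015719  0.36289959]
[-0.1  0.3 -0.4]
[-0.3 -0.4 -0.3]
[0.5 0.8 0.5]
[-0.1  0.3  1.2]
[-0.2  0.4 -0.1]
[0.1 0.4 0.2]
[0.2 0.3 0.7]
[-0.  -0.1 -0.5]
[ 0.2 -0.  -0.3]
[-0.4 -0.6  0.5]
down True 0.030328386896941506 [-1.46505538 -1.08934363 13.2297426 ]
25.5583
```

View pics/l2.png

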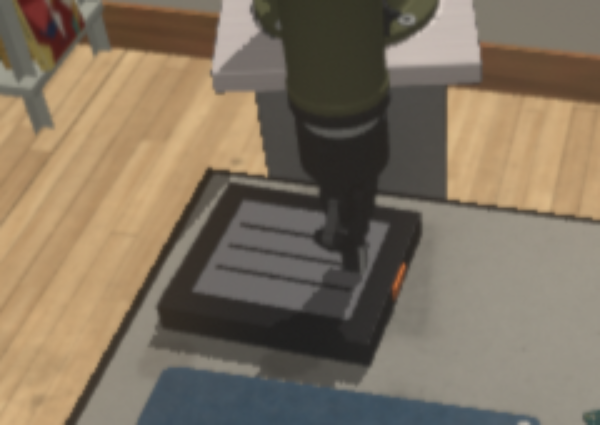

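```bash
python3 - <<'E'
from h import *
p=np.array([.5038,-.0459,-.2881])
def go(y,z,v=.15,fl=None):
    T=cw(p,[0,y,0])[0]; return move_linear([T[0],T[1],z+TIP],v=v,force_limit=fl)
go(.06,.045); go(.085,.045); print(go(.085,.0265,.03,30),get_tcp_pos()[2]-TIP)
dwell(.3); go(.085,.2,.2); dwell(.5); print(get_time_s(),finish_job())
E
```

```text
True 0.030258660823626687
the job is handed in; nothing more can be done
28.4583 None
```

The job is handed in at 28.5 s of the 51 s allowed. The yellow driver is in the left place with its cap toward the robot, and the yellow and red drivers are snapped home beside the blue one. The lid is shut, its top measured at 30 mm, and I did not touch the bystanders.

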